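# Square a circuit board into the corner stop

### The arm

A 6-joint arm with a two-finger parallel gripper is mounted at the origin on a cart in front of the work surface, level with it; the furniture and walls round the work are solid. World frame = base frame: x ahead of the robot, y to its left, z up, the work surface at z = 0. Lengths are in m, angles in rad, forces in N, time in s.
With the tool pointing down it reaches from about 0.375 to 0.9 m from the base axis. Payload 3.1 kg.
Tool frame: the origin (TCP) lies on the centre line of the jaws, within the pads' length; the fingertips stand 25 mm ahead of it and the grasp point (between the pads) lies 6 mm ahead of it; z points along the fingers, y is the line along which they close (so a half turn about z gives the same grasp; the last joint's range is limited). The gripper opens to 85 mm and grips with 20 to 120 N. Pads are 22 mm wide; open, the fingers measure 114 mm over their backs; the gripper's body (76 mm by 85 mm) begins 54 mm behind the grasp point. The pads swing forward as they close: fully open they stand 13 mm farther back than shut.
Start: joints at [1.099, 0.527, 1.433, -0, 1.181, -0.178], TCP at [0.18, 0.598, 0.256] pointing down, gripper open.
Joint ranges: [-3.08, 3.08], [-0.75, 2.2], [0.22, 2.44], [-1.43, 4.57], [0, 2.65], [-2.85, 2.85]. Speed limits (rad/s): [2.79, 2.79, 3.14, 3.14, 3.14, 3.14].

### API

Orientations are given as a unit quaternion [x, y, z, w].
In Python, from workcell import env gives the robot as it stands. Calls block until the motion is done:
- env.reach(position, orientation): joint-space move of the TCP to a pose.
- env.move_l(position, speed=0.15, frame=None, stop_force=None): straight line of the TCP; frame=None keeps the orientation; speed is the mean speed in m/s. With stop_force (N) it stops when the force on the tool has changed by that much, and returns True; else False.
- env.set_joints(angles): joint-space move.
- env.gripper_to(opening, newtons=None): opening from 0.0 (shut) to 1.0 (fully open); newtons is the grip in N (None keeps the last); returns when the fingers have stopped.
- env.hold(seconds).
- env.solve_ik(position, orientation): joint angles nearest the present ones, or None.
- env.grab_frame(name): name is "scene" or "side" or "wrist"; returns the picture (420x560x3 uint8, red, green, blue); there is no depth.
- env.camera_info(name): a dict with "intrinsics" (3x3 intrinsics, pixels), "D" ([k1, k2, p1, p2, k3] as OpenCV has them; the pictures are not rectified), "R" (3x3) and "t" (3): a world point X has camera coordinates R X + t; the wrist camera has in their place "tool_from_camera" (4x4, takes a point from camera to tool coordinates, whose origin is the TCP and whose axes are the flange's). Camera axes: x right, y down, z forward; pixel columns grow to the right and rows downward; lengths in m; the calibration is good to about 2 mm. A picture is of the moment at which its call begins: read the wrist's pose just before it. camera_info takes no time and is no camera call.
A pose or a line that the arm cannot do raises env.IKError and nothing moves.
- env.finish_job(): hands the job in; it is judged then, once.
Readings, each from a call of its own:
- env.current_clock(): time.
- env.current_q(): joint angles.
- env.current_joint_vel(): joint speeds.
- env.current_effort(): joint torques, N m.
- env.current_ee_pos(): TCP position.
- env.current_tool_rot(): TCP orientation.
- env.current_contact_force(): force on the tool from outside, world axes, zero at the start.
- env.current_torque(): the same for the moment, N m.
- env.current_opening(): opening from 0.0 (shut) to 1.0 (fully open).
- env.current_gripper_force(): force on a finger pad.
Only numpy, scipy, OpenCV 4.12 (cv2) and the standard library are available. Lean on these libraries where they do the work, as an engineer would, in place of code of your own. Each camera call takes 0.05 s, during which the arm holds its last target. There are 200 camera calls.

### The job

Slide the green circuit board flat along the bench into the inside corner of the dark steel corner stop, so that it lies home against both fences with its long edge along the long fence, ready to be gripped precisely for packing. Push it, do not lift it off the bench, and leave the blue board where it lies.

Things in the scene. Friction and masses are not known exactly. Their poses are not given: they have to be found in the camera images.
- green_board: The green circuit board, 48 mm (own x) by 72 mm (own y, the long way), edges 10 mm high, about 80 g, green top in a black carrier, small parts on top up to 16 mm high. Origin: centre of underside, z up. Loose, flat on the bench. Starts in one of two places before the long fence, long edge within 12 degrees of parallel to it.
- blue_board: The blue circuit board, 48 mm (own x) by 72 mm (own y, the long way), edges 10 mm high, about 80 g, blue top in a black carrier, small parts on top up to 16 mm high. Origin: centre of underside, z up. Loose, flat on the bench. A bystander, not to be moved.
- corner_stop: L-shaped stop of dark steel bars, 16 mm thick and high, fixed to the bench. Origin: inside corner of the inner faces, at bench height, z up. Long fence: inner face at own x = 0, along +y for 320 mm. Short fence: inner face at own y = 0, along -x for 110 mm. Bare bench between (own x < 0, y > 0), open toward the robot. A board fully home has its origin at own x -24, y +36 mm.
Things that resemble listed ones, but are neither listed nor needed, are in the scene too. What is shaped like the green_board but brown, pink or red is not meant.

How it is judged:
At the end, for the whole second after the job is handed in: The green board lies flat and still on the bench in the corner, its centre within 12 mm of fully home along each fence and its long edge within 10 degrees of the long fence (x of green_board in the frame of corner_stop between -0.036 and -0.012 m and y of green_board in the frame of corner_stop between 0.024 and 0.048 m and z of green_board in the frame of corner_stop below 0.006 m and angle between the y axis of green_board and the y axis of corner_stop, either way round below 0.175 rad and linear speed of green_board below 0.01 m/s); the robot touches nothing.
It fails at once if the green board is lifted more than 15 mm off the bench (height (world z) of green_board above 0.015 m).
It fails at once if the blue board is moved more than 25 mm (distance of blue_board from where it was at the start of the episode above 0.025 m).
It also fails if it takes over 43 s, if anything falls off the work surface, if the arm or the gripper's body presses on something with over 40 N, if the wrist force passes 120 N, or if a joint passes its speed limit or range.

## Working session

There is one attempt and no reset: what is moved stays moved. The work goes in short steps, each a Python script; the robot and the scene stay as the last script left them, time stands still between calls to the robot, and variables do not carry over. Pictures are saved under pics/ and viewed, at most 10 in all, crops included, and the job is handed in when it is done.

```bash
mkdir -p pics
python3 - <<'E'
from workcell import env
import cv2, numpy as np
for n in ("scene","side"):
    cv2.imwrite(f"pics/{n}0.png", env.grab_frame(n)[:,:,::-1])
    c=env.camera_info(n); print(n,np.round(c["intrinsics"],1).tolist(),c["D"],np.round(-np.array(c["R"]).T@c["t"],3))
print(env.current_clock(), env.current_tool_rot())
E
```

```text
scene [[453.4, 0.0, 275.9], [0.0, 453.4, 203.1], [0.0, 0.0, 1.0]] [0.00665965 0.         0.         0.         0.        ] [-0.048 -0.226  0.808]
side [[530.6, 0.0, 286.6], [0.0, 530.6, 201.5], [0.0, 0.0, 1.0]] [-0.21245615  0.          0.          0.          0.        ] [ 0.28  -0.857  0.458]
0.1 [ 1.45873553e-01  9.89302729e-01 -9.53953140e-04 -3.25952649e-04]
```

View pics/scene0.png

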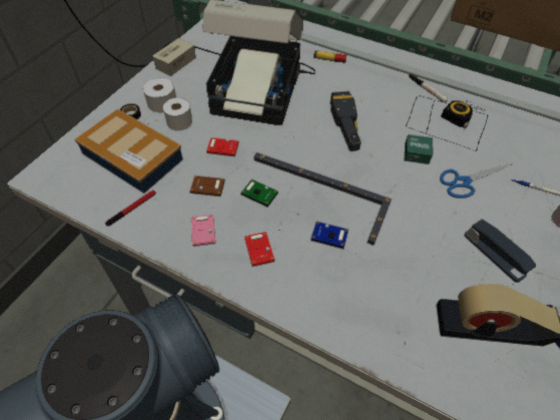

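View pics/side0.png

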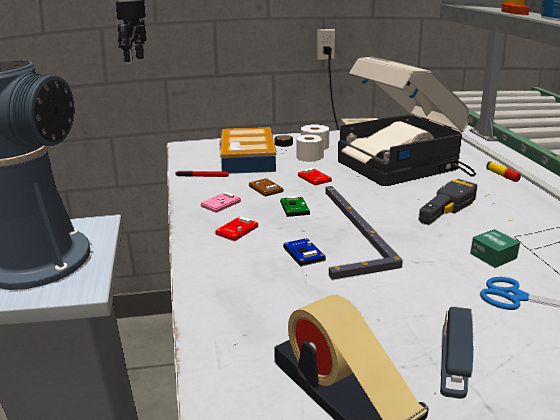

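Scene view: the long fence runs from (257,157) to the inside corner near (383,203), and the short fence goes down to (373,242). The green board is at (260,192) and the blue one at (330,234), beside the lane.
Could be mistaken for the green board: brown (208,186), red (222,147) and (260,248), pink (203,230), blue (330,234), green box "M" (419,148, too large and tall). I choose (260,192), the only flat green board, and will check it in a close crop.

```bash
cat > h.py <<'E'
from workcell import env
import cv2, numpy as np
def cast(n, px, z):
    c=env.camera_info(n); R=np.array(c["R"]); t=np.array(c["t"])
    p=cv2.undistortPoints(np.array(px,float).reshape(-1,1,2),np.array(c["intrinsics"]),np.array(c["D"])).reshape(-1,2)
    d=np.c_[p,np.ones(len(p))]@R; o=-R.T@t
    return (o+d*((z-o[2])/d[:,2])[:,None])[:,:2]
def mask(im, col):
    h=cv2.cvtColor(im,cv2.COLOR_RGB2HSV)
    lo,hi={"green":((45,120,40),(75,255,255)),"blue":((108,130,40),(130,255,255))}[col]
    return cv2.inRange(h,lo,hi)
def board(n, im, col, near=None):
    m=mask(im,col); m=cv2.morphologyEx(m,cv2.MORPH_CLOSE,np.ones((5,5)))
    out=[]
    for k in cv2.findContours(m,cv2.RETR_EXTERNAL,cv2.CHAIN_APPROX_NONE)[0]:
        if cv2.contourArea(k)<80: continue
        w=cast(n,k.reshape(-1,2),0.010)
        (c,s,a)=cv2.minAreaRect((w*1000).astype(np.float32))
        if s[0]>s[1]: a+=90; s=s[::-1]
        out.append((np.round(k.mean(0)[0]).tolist(),np.round(c,1).tolist(),np.round(s,1).tolist(),round((a+90+90)%180-90,1))) # long-axis direction deg
    return out
E
python3 - <<'E'
from h import *
for n in ("scene","side"):
    im=env.grab_frame(n)
    for c in ("green","blue"):
        for b in board(n,im,c): print(n,c,*b)
    g=cv2.cvtColor(im,cv2.COLOR_RGB2HSV)
    if n=="scene": crop=im[130:260,180:410]
    else: crop=im[170:290,240:420]
    cv2.imwrite(f"pics/{n}_crop.png",cv2.resize(crop,None,fx=3.4,fy=3.4,interpolation=cv2.INTER_CUBIC)[:,:,::-1])
# fence points in scene, top z=16mm
print(cast("scene",[(257,157),(388,202),(373,242)],0.016))
E
```

```text
scene green [259.0, 192.0] [501.8, 104.5] [44.6, 68.3] 88.7
scene blue [330.0, 234.0] [475.3, -81.2] [46.4, 68.3] -78.3
side green [494.0, 252.0] [799.6, -171.3] [82.7, 98.7] 56.2
side green [294.0, 205.0] [502.1, 104.8] [46.0, 72.3] 87.6
side blue [304.0, 250.0] [475.6, -82.6] [46.9, 73.4] -78.8
side blue [249.0, 165.0] [443.4, 362.1] [106.0, 128.1] -7.6
[[ 0.58783744  0.15959667]
 [ 0.61116922 -0.16090948]
 [ 0.49675312 -0.16973574]]
```

View pics/scene_crop.png

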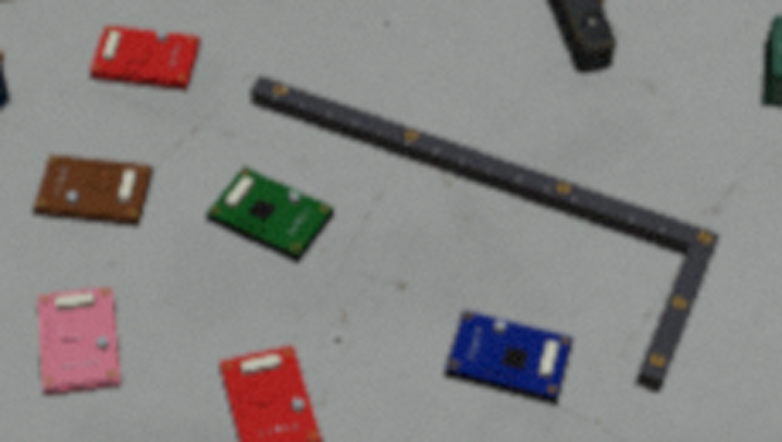

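The crop confirms that the green board at (260,192) is a flat board with a black carrier; the nearest lookalikes are brown and red. Its lane along the long fence is clear of the blue board. Next I'll fit the fence lines.

```bash
cat >> h.py <<'E'
def line(w):
    vx,vy,x,y=cv2.fitLine(w.astype(np.float32),cv2.DIST_HUBER,0,.001,.001).ravel(); return np.array([vx,vy],float),np.array([x,y],float)
def quat(phi): a=(phi+np.pi/2)/2; return [np.cos(a),np.sin(a),0,0]  # down, tool y at world angle phi
E
python3 - <<'E'
from h import *
im=env.grab_frame("scene"); g=cv2.cvtColor(im,cv2.COLOR_RGB2GRAY)
d=g<105
lo=[(u, [v for v in range(130,220) if d[v,u] and abs(v-(157+(u-257)*45/131))<13][-1]+.5) for u in range(292,376)]
vl,pl=line(cast("scene",lo,0.0))
le=[([u for u in range(358,400) if d[v,u]][0]-.5,v) for v in range(213,236)]
vs,ps=line(cast("scene",le,0.016))
hi=[(u, [v for v in range(130,220) if d[v,u] and abs(v-(157+(u-257)*45/131))<13][0]-.5) for u in range(262,380)]
vo,po=line(cast("scene",hi,0.016))
A=np.c_[vl,-vs]; s=np.linalg.solve(A,ps-pl); c=pl+s[0]*vl
n=np.array([vl[1],-vl[0]]);n/=np.linalg.norm(n)
print("long ang",np.degrees(np.arctan2(*vl[::-1])),"outer ang",np.degrees(np.arctan2(*vo[::-1])),"short ang",np.degrees(np.arctan2(*vs[::-1])),"corner",c,"outer offset",(po-pl)@n)
E
```

```text
long ang -86.10555157035631 outer ang -86.08717848449662 short ang 4.289413085609651 corner [ 0.60890149 -0.14884317] outer offset -0.01410230973221397
```

```bash
cat >> h.py <<'E'
C=np.array([.6085,-.149]); Y=np.radians(4.0); E2=np.array([[np.cos(Y),-np.sin(Y)],[np.sin(Y),np.cos(Y)]])
Q=quat(Y+np.pi/2)
def W(x,y,z): return [*(C+E2@[x/1000,y/1000]),z/1000]
def F(p): return np.round(E2.T@(np.array(p)[:2]-C)*1000,1)
def see(n="scene"):
    im=env.grab_frame(n)
    for c in ("green","blue"):
        for b in board(n,im,c):
            if b[2][1]<80: print(n,c,F(np.array(b[1])/1000),b[2],"ang",round(b[3]-94,1))
E
python3 - <<'E'
from h import *
for p in [(208,186),(222,147),(260,248),(203,230),(330,234)]: print(p,F(cast("scene",[p],.01)[0]))
see()
print(W(-138,258,29), env.solve_ik(W(-138,258,100),Q))
env.gripper_to(0.0,40)
env.reach(W(-140,258,100),Q)
print(env.move_l(W(-140,258,30),0.15,stop_force=8), env.current_ee_pos())
print(env.move_l(W(-85,258,30),0.08), F(env.current_ee_pos()))
print(env.move_l(W(-45,258,30),0.04,stop_force=6), F(env.current_ee_pos()), env.current_contact_force())
env.move_l(W(-85,258,30),0.15); env.move_l(W(-90,258,100),0.2)
see(); see("side"); print(env.current_clock())
E
```

```text
(208, 186) [-122.4  373.3]
(222, 147) [-4.000e-01  4.037e+02]
(260, 248) [-221.2  194.4]
(203, 230) [-231.9  323. ]
(330, 234) [-127.9   75.6]
scene green [-88.8 260.2] [44.7, 68.3] ang -5.5
scene blue [-128.1   76.9] [46.5, 68.3] ang -172.3
[np.float64(0.4528389908381599), np.float64(0.09874513159034534), 0.029] [-2.71459812e-02  5.94261933e-01  1.96335132e+00 -4.44089210e-16
  5.83979405e-01 -1.66775548e+00]
False [0.45091629 0.09892358 0.03008811]
False [-85.6 258.1]
True [-59.  258.4] [-0.20786016 -0.73075811  0.10477344]
scene green [-24.7 253.8] [48.1, 48.3] ang -176.9
scene blue [-128.1   76.9] [46.5, 68.3] ang -172.3
side green [-25.6 262.7] [48.6, 69.7] ang -181.4
side blue [-128.    76.2] [46.9, 74.7] ang -172.8
6.25
```

Run:
```python
from h import *
env.reach(W(-25,330,100),Q)
print(env.move_l(W(-25,330,30),0.15,stop_force=8))
print(env.move_l(W(-25,180,30),0.07,stop_force=12), F(env.current_ee_pos()))
see(); see("side"); print(env.current_clock())
cv2.imwrite("pics/mid.png",env.grab_frame("side")[150:300,230:430,::-1].repeat(3,0).repeat(3,1))
```

```text
False
False [-25.1 180.1]
scene green [-25.2 138.5] [49.4, 68.8] ang -180.6
scene blue [-128.3   77.1] [46.8, 67.8] ang -172.3
side green [-25.9 137.8] [47.7, 71.6] ang -180.4
side blue [-127.9   75.7] [46.9, 73.2] ang -172.8
9.7333
```

View pics/mid.png

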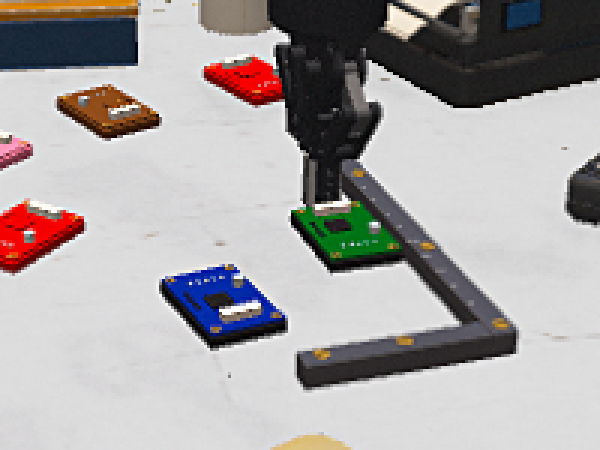

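The board (crop 345,230) lies parallel against the long fence with the finger behind it, and the blue board is untouched. I'll continue to the short fence and then give it a seating push.

Run:
```python
from h import *
print(env.move_l(W(-25,95,30),0.07,stop_force=12), F(env.current_ee_pos()))
print(env.move_l(W(-25,66,30),0.03,stop_force=6), F(env.current_ee_pos()))
env.move_l(W(-25,95,30),0.15); env.move_l(W(-25,95,90),0.2)
see(); see("side")
env.move_l(W(-72,36,90),0.2); env.move_l(W(-72,36,30),0.12,stop_force=8)
print(env.move_l(W(-45,36,30),0.03,stop_force=6), F(env.current_ee_pos()))
env.move_l(W(-72,36,30),0.15); env.move_l(W(-72,36,150),0.2); env.reach(W(-110,180,250),Q)
see(); see("side"); print(env.current_clock())
cv2.imwrite("pics/end.png",env.grab_frame("side")[150:300,230:430,::-1].repeat(3,0).repeat(3,1))
```

```text
False [-25.1  95.4]
True [-25.2  77.3]
scene green [-25.8  34.9] [48.8, 68.1] ang -181.1
scene blue [-128.3   76.9] [46.8, 68.3] ang -172.3
side green [-26.1  40.5] [48.7, 62.0] ang -180.1
side blue [-127.8   75.8] [46.9, 73.1] ang -173.1
True [-58.8  36.3]
scene green [-24.4  34.9] [48.3, 68.5] ang -180.0
scene blue [-128.1   76.9] [46.5, 68.3] ang -172.3
side green [-25.3  39.5] [48.5, 59.9] ang -180.4
side blue [-127.8   75.8] [46.9, 73.1] ang -173.1
16.2
```

View pics/end.png

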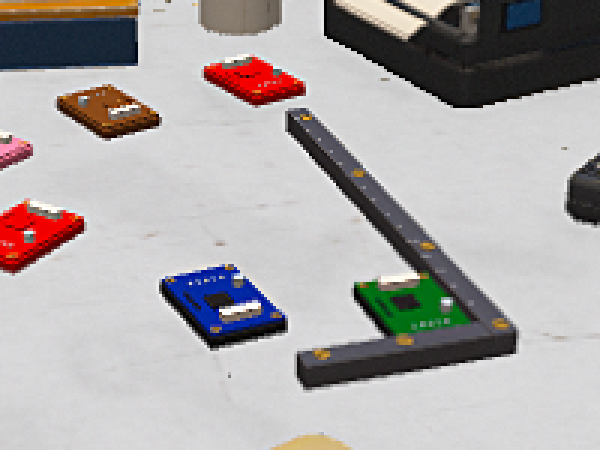

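The green board (crop 415,305) sits in the corner against both fences, the blue board hasn't moved, and the arm is clear.

```bash
python3 -c "
from workcell import env
print(env.finish_job())"
```

```text
the job is handed in; nothing more can be done
None
```

The green board lies flat in the corner against both fences, measured at about (-24, 35) mm and 0° in the stop's frame (fully home is (-24, 36)); the blue board did not move, and I handed the job in soon after 16.2 s; no verdict came back.

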